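# Hold a spring clamp open over two boards ready for gluing

### The arm

A 6-joint arm with a two-finger parallel gripper is mounted at the origin on a cart in front of the work surface, level with it; the furniture and walls round the work are solid. World frame = base frame: x ahead of the robot, y to its left, z up, the work surface at z = 0. Lengths are in m, angles in rad, forces in N, time in s.
With the tool pointing down it reaches from about 0.3 to 0.775 m from the base axis. Payload 14.6 kg.
Tool frame: the origin (TCP) lies on the centre line of the jaws, within the pads' length; the fingertips stand 25 mm ahead of it and the grasp point (between the pads) lies 6 mm ahead of it; z points along the fingers, y is the line along which they close (so a half turn about z gives the same grasp; the last joint's range is limited). The gripper opens to 85 mm and grips with 20 to 120 N. Pads are 22 mm wide; open, the fingers measure 114 mm over their backs; the gripper's body (76 mm by 85 mm) begins 54 mm behind the grasp point. The pads swing forward as they close: fully open they stand 13 mm farther back than shut.
Start: joints at [1.247, 0.3, 1.521, -0, 1.321, -0.067], TCP at [0.14, 0.532, 0.234] pointing down, gripper open.
Joint ranges: [-3.03, 3.03], [-0.79, 2.21], [0.23, 2.52], [-1.04, 4.18], [0, 3.07], [-2.55, 2.55]. Speed limits (rad/s): [2.22, 2.22, 2.57, 3.14, 3.14, 3.14].

### API

Orientations are given as a unit quaternion [w, x, y, z].
In Python, from workcell import read_state, eyes, order, nets gives the robot as it stands.
- The arm moves only by the shell command python3 -m inch 'ROWS' [FORCE]. ROWS is JSON, a list that holds one entry, the list of rows, each a list of 7 numbers: the turn, a rotation vector about the world's x, y, z in units of 5 degrees (1.0 is 5 degrees), then the shift along the world's x, y, z in units of 25 mm (1.0 is 25 mm), then the opening, from 0 (shut) to 1 (fully open). In form: [[[wx, wy, wz, x, y, z, hand], ...]]. A call has 1 to 5 rows; each row shifts and turns the commanded pose from where the row before left it; what a row does not reach is not made up. A row lasts 1/10 s, in which the tool goes at most 50 mm and 8.59 degrees, less where a joint would pass 70% of its speed; a pose out of reach is approached as far as the arm can. A call is refused whole if a number of a shift passes 1 or a number of a turn 1, either way. A call with a gripper value outside its range is refused whole. The fingers move at their own pace and stop on an object; FORCE is the grip in N (left out, the last holds). Time passes only in rows, so rows that do not move let the fingers close. It gives the time, the measured TCP pose, the force, the opening and the grip force at its end, in the units of the state.
- read_state(): the state, without advancing time (a new reading comes with each control period).
- eyes.get_image(name): name is "scene" or "top" or "wrist"; returns a dict with "img" (400x640x3 uint8, blue, green, red), "fx", "fy", "cx", "cy" (pixels), "k1" (the pictures are not rectified: a ray, as slopes to the right and down, at radius r is drawn at 1 + k1 r^2 times it, then the intrinsics apply), "pose" (4x4, takes a point from camera to world coordinates); the wrist camera has in their place "mount" (4x4, takes a point from camera to tool coordinates, whose origin is the TCP and whose axes are the flange's). Camera axes: x right, y down, z forward; pixel columns grow to the right and rows downward; lengths in m; the calibration is good to about 2 mm. A picture is of the moment at which its call begins: read the wrist's pose just before it. There is no depth.
- order.job_done(): hands the job in; it is judged then, once.
Trained networks look in the newest picture that a camera, given by its name, has taken for a name from the list of things; names that differ only in an ending like _2 or _b are one class to them, and where a whole thing is asked for, a point or a joint stands for the part that bears it (a point fixed in the world has none). Each returns a list of dicts, best first, with "conf" (0 to 1); they miss things now and then, are a little off and sometimes report something else, mostly with a low value. They report only what shows in the picture. A call takes as long as a camera call. They do not tell look-alikes from the thing itself.
- nets.masks_of(camera, label): "pixels" (400x640 bool, what is visible of it).
- nets.tip_of(camera, label): "location" ([x, y, z] in m, in world coordinates, good to about 4 mm: a listed point, or the origin of a listed thing).
The state is a dict: "clock": time; "joints": joint angles; "joint_velocities": joint speeds; "tau": joint torques, N m; "eef_pos": TCP position; "eef_rot": TCP orientation; "contact_force": force on the tool from outside, world axes, zero at the start; "moment": the same for the moment, N m; "width": finger opening in m; "grip_force": force on a finger pad.
Only numpy, scipy, OpenCV 4.12 (cv2) and the standard library are available. Lean on these libraries where they do the work, as an engineer would, in place of code of your own. Each camera call takes 0.05 s, during which the arm holds its last target. There are 200 camera calls.

### The job

The dark facing board stands loose against the plywood panel in the grooved stand, and I want to see how the spring clamp will sit before I slip packing pieces under its jaws. Pick the clamp up by its orange handles, squeeze it well open, and bring it level, about halfway up, over the upright end of the two boards that faces you, until both orange jaw pads are wholly past the end, one on each side and clear of the wood. Finish there, still holding it squeezed open in the air; never bump the boards or let the clamp snap onto them, and leave the glue bottle, mallet, try square and pencil where they lie.

Things in the scene. Friction and masses are not known exactly. Their poses are not given: they have to be found in the camera images.
- clamp: Black spring clamp, orange grips and pads, flat on the bench; 183 mm long, 22 mm thick, 0.11 kg. Two arms on a pivot like a clothes peg: squeezing the handles opens the jaws. Origin on the underside below the pivot pin; z up; x from pivot to jaws while shut. The frame belongs to the +y arm: squeezed by q, the clamp's middle line lies q/2 clockwise (from above) of x. Jaws end at x = 83 mm.
- clamp_grip (a point): best place to grip, midway between the handles, 70 mm behind the pivot (clamp x = -70 mm) and 11 mm above the underside; fingers close along the clamp's y. The outsides there are 64 mm apart shut, 64 mm - 69 mm x q squeezed, and nearly parallel at full squeeze. Grips are orange from x = -50 to -100 mm; shut, 55 mm wide in front, 79 mm at the ends.
- clamp_arm (a joint): opening angle q of the clamp, rad: 0 shut, 0.56 stop (handles almost meet). The spring pushes back at clamp_grip with about 12 N shut and 22 N at the stop, so set the gripper stronger, about 40 to 60 N, and close to a width (29 mm gives q = about 0.48). Held there, the jaws droop some 0.05 rad (pads about 10 mm low). Gap between the middles of the pads: 2 mm + 72 mm x q.
- pad_left (a point): middle of the gripping face of the orange jaw pad on the clamp's +y arm: 72 mm ahead of the pivot, 11 mm above the clamp's underside; the pad is 22 mm long, from 61 to 83 mm ahead of the pivot, and 18 mm high
- pad_right (a point): the same point of the pad on the clamp's -y arm
- stand: fixed gluing stand, light wood base 130 x 104 x 36 mm, with a plywood panel (210 x 10 mm, top at z = 152 mm) fixed upright in its groove. Origin on the bench under the boards' upright end that faces the robot, midway through the pair's thickness; x along the boards, away from the robot; z up. Boards: x = 0 to 210, y = -10.5 to +10.5, z = 12 to 152 mm; base: x = 40 to 170 mm.
- facing: dark wood facing board, 210 x 10 x 140 mm, 0.19 kg, standing loose in the groove against the panel's -y face, ends flush with the panel's. Origin in the middle of its underside (105 mm along the stand's x, 5 mm to its -y side, 12 mm above the bench); x along it, z up. It tips or slides when bumped.
- glue_bottle: grey glue bottle with a pointed nozzle, 162 mm high, standing in front of the toolbox, bystander; origin under its foot
- mallet: wooden mallet, 320 mm long, 68 mm high, lying to the right, bystander; origin under its middle
- try_square: try square with a reddish-brown stock and steel blade, 218 x 125 x 17 mm, lying at the front right, bystander; origin under its middle
- pencil: red pencil, 168 mm long, 7 mm thick, lying at the front middle, roughly along y, bystander; origin under its middle
Not all that is in view belongs to the job. There is more than one size of the stand; the one meant has the size given above.

How it is judged:
By the outcome, as a careful person would: the job done as asked, in the order asked, and still so for the second after the job is handed in, while the arm keeps its last pose, push and grip.
It also fails if it takes over 32 s, if anything falls off the work surface, if the arm or the gripper's body presses on something with over 40 N, if the wrist force passes 120 N, or if a joint passes its speed limit or range.

## Working session

There is one attempt and no reset: what is moved stays moved. The work goes in short steps, Python scripts to look and compute and a shell command to move; the robot and the scene stay as the last step left them, time stands still between calls to the robot, and variables do not carry over. Pictures are saved under pics/ and viewed, at most 10 in all, crops included, and the job is handed in when it is done.

```bash
mkdir -p pics; python3 - <<'E'
from workcell import read_state, eyes, order, nets
import cv2, numpy as np
s=read_state(); print(s['clock'],s['eef_pos'],s['eef_rot'],s['width'])
for c in("scene","top"):
    d=eyes.get_image(c); cv2.imwrite(f'pics/{c}0.png',d['img']); print(c,d['fx'],d['cx'],d['cy'],d['k1'],np.round(d['pose'],3).tolist())
    for n in("clamp","clamp_grip","pad_left","pad_right","stand","facing"):
        print(n,[(round(r['conf'],2),np.round(r['location'],3).tolist()) for r in nets.tip_of(c,n)])
E
```

```text
0.0 [0.13960614 0.53173417 0.23311132] [-1.13874898e-04  1.28040303e-01  9.91768792e-01 -5.74595219e-04] 0.08531385907334853
scene 433.3818499559115 311.5963333790588 204.50889118081707 -0.03413430498355627 [[0.836, -0.289, 0.467, -0.06], [-0.549, -0.447, 0.706, -1.041], [0.005, -0.846, -0.532, 0.793], [0.0, 0.0, 0.0, 1.0]]
clamp [(0.68, [0.582, -0.176, 0.001])]
clamp_grip [(0.85, [0.512, -0.147, 0.013])]
pad_left [(0.6, [0.639, -0.205, 0.013])]
pad_right [(0.66, [0.513, -0.144, 0.013])]
stand [(0.83, [0.616, 0.165, -0.001]), (0.77, [0.539, 0.332, 0.003])]
facing [(0.78, [0.719, 0.163, 0.009])]
top 464.45317900875295 316.0746841743329 200.29925854181116 0.03308394546101051 [[-0.041, -0.979, 0.2, 0.338], [-0.999, 0.041, -0.004, -0.053], [-0.005, -0.2, -0.98, 1.312], [0.0, 0.0, 0.0, 1.0]]
clamp [(0.65, [0.577, -0.171, -0.005])]
clamp_grip [(0.88, [0.514, -0.144, 0.015])]
pad_left [(0.97, [0.644, -0.198, 0.013]), (0.45, [0.644, -0.207, 0.011])]
pad_right [(0.61, [0.644, -0.206, 0.013])]
stand [(0.82, [0.615, 0.167, 0.002]), (0.57, [0.72, 0.31, 0.001])]
facing [(0.95, [0.72, 0.164, 0.011])]
```

View pics/scene0.png

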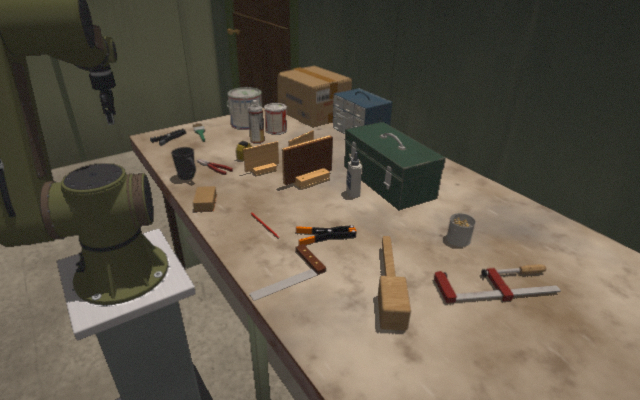

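View pics/top0.png

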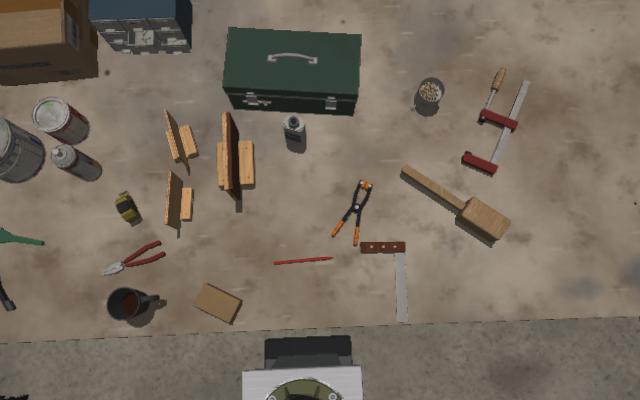

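The wanted clamp could be confused with the red pliers (top ~(135,258)) or the black tool at the bench's left edge (scene (168,136)). The orange/black clamp is at top (353,210). Stand candidates in the top view are (235,160), (180,145) and (178,200). The biggest, with the dark facing, is at (235,160), and I'll check both choices in a close crop.

```bash
cat > h.py <<'E'
import numpy as np, cv2
from workcell import read_state, eyes, order, nets
from scipy.spatial.transform import Rotation as R
def ray(d,uv,T=None):
    T=np.array(d['pose'] if T is None else T)
    K=np.array([[d['fx'],0,d['cx']],[0,d['fy'],d['cy']],[0,0,1.]])
    p=cv2.undistortPoints(np.array([[uv]],float),K,np.array([d['k1'],0,0,0.]))[0,0]
    # model: drawn = ray*(1+k1 r^2), as in OpenCV
    v=T[:3,:3]@np.array([*p,1]); return T[:3,3],v/np.linalg.norm(v)
def tri(rays):
    A=sum(np.eye(3)-np.outer(v,v) for o,v in rays); b=sum((np.eye(3)-np.outer(v,v))@o for o,v in rays)
    x=np.linalg.solve(A,b); return x,[np.linalg.norm((np.eye(3)-np.outer(v,v))@(x-o)) for o,v in rays]
def atz(r,z): o,v=r; return o+v*(z-o[2])/v[2]
def proj(d,p,T=None):
    T=np.linalg.inv(np.array(d['pose'] if T is None else T)); q=T[:3,:3]@p+T[:3,3]; x,y=q[:2]/q[2]; s=1+d['k1']*(x*x+y*y)
    return np.array([d['fx']*x*s+d['cx'],d['fy']*y*s+d['cy']])
def wristT(d):
    s=read_state(); q=s['eef_rot']; M=np.eye(4); M[:3,:3]=R.from_quat([q[1],q[2],q[3],q[0]]).as_matrix(); M[:3,3]=s['eef_pos']; return M@np.array(d['mount'])
E
python3 - <<'E'
import cv2,numpy as np
a=cv2.imread('pics/scene0.png');b=cv2.imread('pics/top0.png')
def c(i,x,y,w,h): return cv2.resize(i[y:y+h,x:x+w],(400,300),interpolation=cv2.INTER_CUBIC)
cv2.imwrite('pics/m1.png',np.vstack([np.hstack([c(b,305,172,112,84),c(a,285,205,80,60)]),np.hstack([c(b,172,108,144,108),c(a,265,130,80,60)])]))
E
```

```text
(no output)
```

View pics/m1.png

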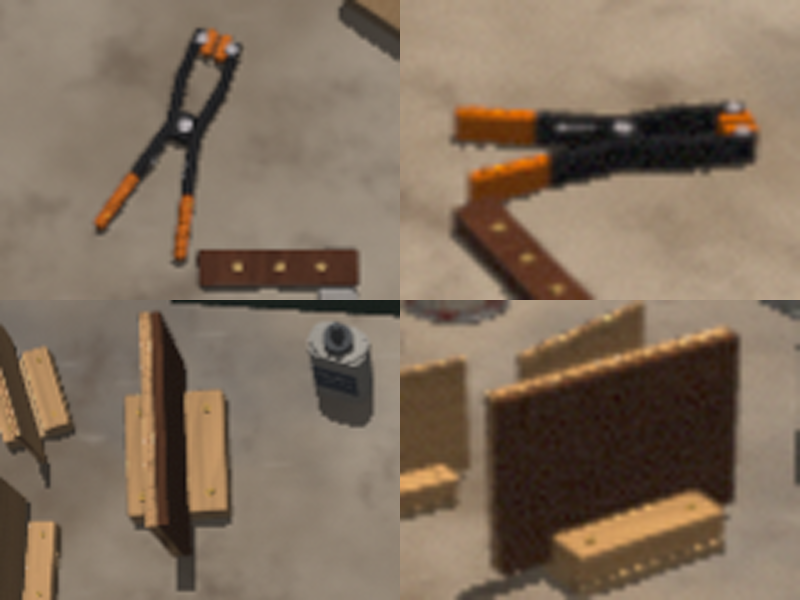

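The crops show the orange-gripped clamp, with its pin at top (357,207) and scene (330,230). The big stand has the dark facing on its right side, with its near top corners at about top (225–231,189).

```bash
python3 - <<'E'
from h import *
t=eyes.get_image('top'); s=eyes.get_image('scene')
P={'pin':((356.8,207),(330,230.4)),'hL':((333,236.4),(296.4,230)),'hR':((355.7,244.8),(299,244)),
'nearF':((231,189.4),(283,150.4)),'nearP':((224.6,189.4),(282.4,148.4)),'farF':((228.9,112.3),(332.4,137))}
for k,(a,b) in P.items():
    x,e=tri([ray(t,a),ray(s,b)]); print(k,x.round(4),np.round(e,4))
for n,z in(('nearF',.152),('nearP',.152),('farF',.152),('pin',.022),('hL',.018),('hR',.018)): print(n,atz(ray(t,P[n][0]),z).round(4))
print('farP',atz(ray(t,(222.4,112.3)),.152).round(4))
for k,(u,v) in {'padmid':(305+217*.28,172+44*.28)}.items(): print(k,atz(ray(t,(u,v)),.02).round(4))
E
```

```text
pin [ 0.5791 -0.1731  0.0224] [0.002 0.002]
hL [ 0.5007 -0.1028  0.0119] [0.003 0.003]
hR [ 0.4735 -0.1647  0.0089] [0.0015 0.0015]
nearF [0.6126 0.159  0.1511] [0.0001 0.0001]
nearP [0.6158 0.1741 0.1515] [0.0029 0.0029]
farF [0.8244 0.1629 0.1502] [0.0017 0.0017]
nearF [0.6124 0.1588 0.152 ]
nearP [0.613  0.1752 0.152 ]
farF [0.822  0.1633 0.152 ]
pin [ 0.5773 -0.1722  0.022 ]
hL [ 0.4972 -0.1012  0.018 ]
hR [ 0.4712 -0.1633  0.018 ]
farP [0.8226 0.1804 0.152 ]
padmid [ 0.6424 -0.2018  0.02  ]
```

```bash
for i in 1; do
python3 -m inch '[[[0,0,-0.07,0.55,-1,0,1],[0,0,-0.07,0.55,-1,0,1],[0,0,-0.07,0.55,-1,0,1],[0,0,-0.07,0.55,-1,0,1],[0,0,-0.07,0.55,-1,0,1]]]' 50
python3 -m inch '[[[0,0,-0.07,0.55,-1,0,1],[0,0,-0.07,0.55,-1,0,1],[0,0,-0.07,0.55,-1,0,1],[0,0,-0.07,0.55,-1,0,1],[0,0,-0.07,0.55,-1,0,1]]]'
python3 -m inch '[[[0,0,-0.07,0.55,-1,0,1],[0,0,-0.07,0.55,-1,0,1],[0,0,-0.07,0.55,-1,0,1],[0,0,-0.07,0.55,-1,0,1],[0,0,-0.07,0.55,-1,0,1]]]'
python3 -m inch '[[[0,0,-0.07,0.55,-1,0,1],[0,0,-0.07,0.55,-1,0,1],[0,0,-0.07,0.55,-1,0,1],[0,0,-0.07,0.55,-1,0,1],[0,0,-0.07,0.55,-1,0,1]]]'
python3 -m inch '[[[0,0,-0.07,0.55,-1,0,1],[0,0,-0.07,0.55,-1,0,1],[0,0,-0.07,0.55,-1,0,1],[0,0,-0.07,0.55,-1,0,1],[0,0,-0.07,0.55,-1,0,1]]]'
python3 -m inch '[[[0,0,-0.1,0.55,-1,0,1],[0,0,-0.1,0.55,-1,0,1],[0,0,0,0,0,0,1],[0,0,0,0,0,0,1]]]'
done
python3 - <<'E'
from h import *
s=read_state(); print(s['clock'],s['eef_pos'],s['eef_rot'],s['contact_force'])
d=eyes.get_image('wrist'); cv2.imwrite('pics/w1.png',d['img']); T=wristT(d); print(np.round(T,3).tolist())
for n in('clamp','clamp_grip','pad_left','pad_right'): print(n,[(round(r['conf'],2),np.round(r['location'],4).tolist()) for r in nets.tip_of('wrist',n)])
for z in(0.011,):print(proj(d,np.array([.513,-.1437,z]),T))
E
```

```text
clock: 1.3
eef_pos: [0.2088, 0.4059, 0.2337]
eef_rot: [0.0, 0.143, 0.99, 0.0]
contact_force: [0.8, 0.2, -0.8]
width: 0.0854
grip_force: 0.0
clock: 1.8
eef_pos: [0.2776, 0.2809, 0.2338]
eef_rot: [0.0, 0.158, 0.987, 0.0]
contact_force: [0.3, -0.1, 0.7]
width: 0.0855
grip_force: 0.0
clock: 2.3
eef_pos: [0.3464, 0.1559, 0.2339]
eef_rot: [0.0, 0.173, 0.985, 0.0]
contact_force: [-0.2, 0.2, -0.9]
width: 0.0855
grip_force: 0.0
clock: 2.8
eef_pos: [0.4151, 0.0308, 0.2339]
eef_rot: [0.0, 0.189, 0.982, 0.0]
contact_force: [-0.1, -0.3, -0.2]
width: 0.0856
grip_force: 0.0
clock: 3.3
eef_pos: [0.4839, -0.0942, 0.2337]
eef_rot: [0.0, 0.204, 0.979, 0.0]
contact_force: [-0.7, 0.5, 0.5]
width: 0.0852
grip_force: 0.0
clock: 3.7
eef_pos: [0.5108, -0.1431, 0.2334]
eef_rot: [-0.0, 0.212, 0.977, 0.0]
contact_force: [0.3, -0.2, -0.7]
width: 0.0854
grip_force: 0.0
3.7 [ 0.51078952 -0.14313007  0.23336284] [-3.35356235e-04  2.12189290e-01  9.77228522e-01  9.33121188e-05] [ 0.34693574 -0.21132014 -0.68061484]
[[0.415, 0.867, 0.276, 0.441], [0.91, -0.396, -0.125, -0.11], [0.001, 0.303, -0.953, 0.374], [0.0, 0.0, 0.0, 1.0]]
clamp [(0.69, [0.5742, -0.1728, 0.0038])]
clamp_grip []
pad_left [(0.94, [0.6466, -0.1957, 0.0101])]
pad_right [(0.65, [0.641, -0.2002, 0.0125])]
[318.21191912 167.08966767]
```

View pics/w1.png

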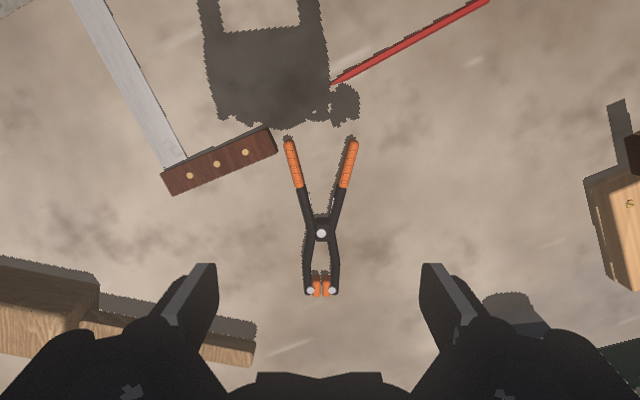

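```bash
python3 - <<'E'
from h import *
d=eyes.get_image('wrist'); T=wristT(d)
f=lambda u,v,z: atz(ray(d,(u,v),T),z)
pin=f(321,233,.022); pad=f(321.5,288,.018); hl=f(353,143,.018); hr=f(289,140,.018)
print(pin.round(4),pad.round(4),hl.round(4),hr.round(4))
t=eyes.get_image('top'); print('tri pin',tri([ray(d,(321,233),T),ray(t,(356.8,207))])[0].round(4))
ax=pad-(hl+hr)/2; th=np.arctan2(ax[1],ax[0]); print(np.degrees(th), np.degrees(np.arctan2(*(pad-pin)[1::-1])))
c,s=np.cos(th),np.sin(th)
for n,(u,v,z) in dict(a=(276,154,.017),b=(266,127,.017),c=(172,195,.017),hl=(353,143,.018),hr=(289,140,.018),pencil=(331,84,.004)).items():
    p=f(u,v,z)-pin; print(n,(c*p[0]+s*p[1]).round(4),(-s*p[0]+c*p[1]).round(4))
for g in(.070,.064): print('grip',(pin-g*np.array([c,s,0])).round(4))
E
```

```text
[ 0.5795 -0.1704  0.022 ] [ 0.6449 -0.1993  0.018 ] [ 0.5039 -0.1002  0.018 ] [ 0.4741 -0.1584  0.018 ]
tri pin [ 0.5765 -0.1704  0.0286]
-24.183712899828727 -23.872880716632654
a -0.0866 -0.0463
b -0.1142 -0.0552
c -0.0429 -0.1599
hl -0.0977 0.033
hr -0.1011 -0.0323
pencil -0.1553 0.0107
grip [ 0.5157 -0.1417  0.022 ]
grip [ 0.5211 -0.1442  0.022 ]
```

```bash

python3 -m inch '[[[0,0,0,0.38,-0.09,-0.8,0.94],[0,0,0,0,0,-1,0.94],[0,0,0,0,0,-1,0.94],[0,0,0,0,0,-1,0.94],[0,0,0,0,0,-1,0.94]]]' 50
python3 -m inch '[[[0,0,0,0,0,-1,0.94],[0,0,0,0,0,-0.6,0.94],[0,0,0,0,0,-0.4,0.94],[0,0,0,0,0,0,0.94]]]'
python3 - <<'E'
from h import *
d=eyes.get_image('wrist'); cv2.imwrite('pics/w2.png',d['img'])
E
```

```text
clock: 4.55
eef_pos: [0.5204, -0.145, 0.1129]
eef_rot: [0.0, 0.212, 0.977, -0.0]
contact_force: [1.0, 0.2, 0.9]
width: 0.0804
grip_force: 0.0
clock: 4.95
eef_pos: [0.52, -0.145, 0.0628]
eef_rot: [-0.001, 0.212, 0.977, 0.0]
contact_force: [-0.7, -0.2, -1.1]
width: 0.0803
grip_force: 0.0
```

View pics/w2.png

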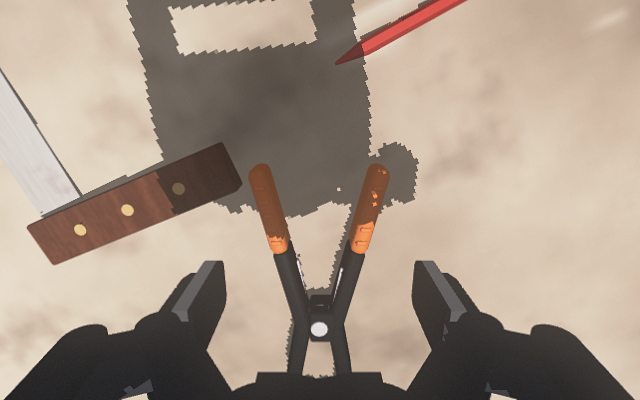

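The clamp lies midway between the fingers: the handles are at columns 262 and 378, and the finger tips at about (212,265) and (425,265). The square's stock corner at (240,185) stays behind the left finger.

```bash

python3 -m inch '[[[0,0,0,0,0,-0.6,0.94],[0,0,0,0,0,-0.6,0.94],[0,0,0,0,0,0,0.8],[0,0,0,0,0,0,0.7],[0,0,0,0,0,0,0.65]]]' 50
python3 - <<'E'
from h import *
d=eyes.get_image('wrist'); cv2.imwrite('pics/w3.png',d['img']); print(read_state()['width'])
E
```

```text
clock: 5.5
eef_pos: [0.5208, -0.1454, 0.0344]
eef_rot: [0.0, 0.212, 0.977, -0.0]
contact_force: [-0.5, 0.1, -0.2]
width: 0.0554
grip_force: 0.0
0.05530215768494357
```

View pics/w3.png

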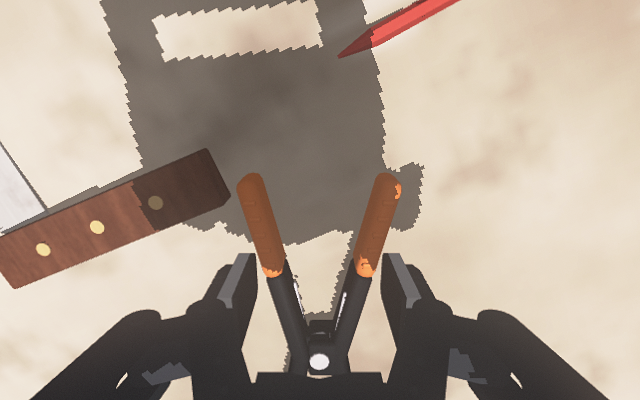

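```bash
python3 - <<'E'
from h import *
d=eyes.get_image('wrist'); T=wristT(d); p=np.array(read_state()['eef_pos'])
f=lambda u,v,z: atz(ray(d,(u,v),T),z)
for a in(0,.006,.012,.025): print(a,proj(d,p-[0,0,a],T).round(1))
pin=f(319,362,.022);print(pin)
u=np.array([np.cos(-.422),np.sin(-.422),0])
print('tcp in clamp x',(p-pin)@u)
for n,q in dict(frontL=(271,275),frontR=(364,275),endL=(248,173),endR=(385,174)).items():
    w=f(*q,.018)-pin; print(n,w@u, w@np.array([-u[1],u[0],0]))
E
```

```text
0 [317.8 267.4]
0.006 [317.8 261.2]
0.012 [317.9 255.3]
0.025 [317.9 243.9]
[ 0.57944608 -0.17156739  0.022     ]
tcp in clamp x -0.06425862859253892
frontL -0.0511347011510018 -0.02408278044035659
frontR -0.050832366054363705 0.02316255757104701
endL -0.10429697211298641 -0.03215360976776773
endR -0.10343113634832563 0.031090080009845904
```

```bash
python3 - <<'E'
from h import *
d=eyes.get_image('wrist'); T=wristT(d); p=np.array(read_state()['eef_pos'])
u=np.array([np.cos(-.422),np.sin(-.422),0]); v=np.array([-u[1],u[0],0])
for a in(0,.006,.012,.02,.025):
  for b in(-.011,.011): print(a,b,proj(d,p+u*b-v*.0275-[0,0,a],T).round(1),proj(d,p+u*b+v*.0275-[0,0,a],T).round(1))
E
```

```text
0 -0.011 [255.5 245.6] [379.9 244.9]
0 0.011 [258.4 289. ] [377.6 288.4]
0.006 -0.011 [257.7 239.9] [377.7 239.3]
0.006 0.011 [260.5 282.1] [375.6 281.5]
0.012 -0.011 [259.8 234.7] [375.6 234. ]
0.012 0.011 [262.4 275.7] [373.7 275.1]
0.02 -0.011 [262.4 228.2] [373.1 227.6]
0.02 0.011 [264.8 267.7] [371.3 267.1]
0.025 -0.011 [263.9 224.5] [371.6 223.9]
0.025 0.011 [266.1 263.1] [370.  262.5]
```

```bash

python3 -m inch '[[[0,0,0,0,0,0,0.94],[0,0,0,0,0,0,0.94],[0,0,0,0,0,-0.25,0.94],[0,0,0,0,0,-0.25,0.94],[0,0,0,0,0,0,0.94]]]' 50
python3 -m inch '[[[0,0,0,0,0,0,0.8],[0,0,0,0,0,0,0.75],[0,0,0,0,0,0,0.68]]]' 50
python3 -m inch '[[[0,0,0,0,0,0,0.65],[0,0,0,0,0,0,0.65]]]' 50
```

```text
clock: 6.15
eef_pos: [0.5198, -0.1451, 0.02]
eef_rot: [-0.001, 0.212, 0.977, 0.0]
contact_force: [0.7, 0.5, -0.7]
width: 0.0803
grip_force: 0.0
clock: 6.45
eef_pos: [0.5205, -0.1453, 0.0213]
eef_rot: [0.0, 0.212, 0.977, -0.0]
contact_force: [0.0, 0.7, -0.4]
width: 0.058
grip_force: 0.0
clock: 6.65
eef_pos: [0.5205, -0.1453, 0.0213]
eef_rot: [0.0, 0.212, 0.977, -0.0]
contact_force: [-0.9, 1.4, 0.8]
width: 0.0554
grip_force: 0.0
```

```bash
python3 - <<'E'
from h import *
d=eyes.get_image('wrist')['img']; s=eyes.get_image('scene')['img']
a=d[150:400,150:490]; b=cv2.resize(s[160:270,255:405],None,fx=3.1,fy=3.1,interpolation=cv2.INTER_CUBIC)
a=cv2.resize(a,(330,243)); a=cv2.resize(d[180:400,190:450],(330,279))
c=np.zeros((341,800,3),np.uint8); c[:279,:330]=a; c[:b.shape[0],332:332+b.shape[1]]=b[:341,:468]
cv2.imwrite('pics/w4.png',c)
E
```

```text
(no output)
```

View pics/w4.png

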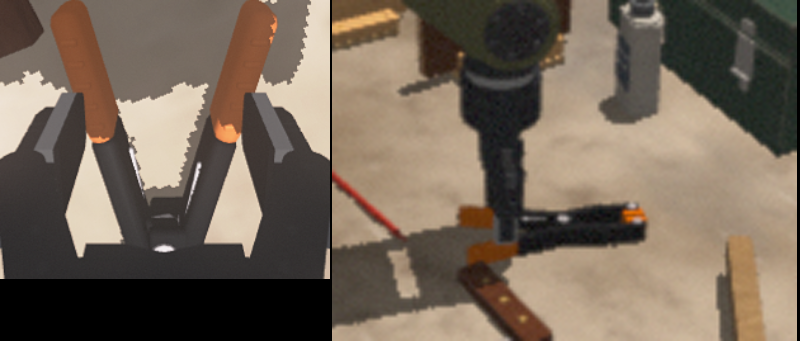

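```bash
python3 - <<'E'
from h import *
d=eyes.get_image('scene'); p=np.array(read_state()['eef_pos']); print(p,read_state()['width'])
u=np.array([np.cos(-.422),np.sin(-.422),0]); v=np.array([-u[1],u[0],0])
for a in(-.02,0,.01,.02):
  for b in (-.011,.011):print(a,b,((proj(d,p-v*.037+u*b-[0,0,a])-[255,160])*3.1+[332,0]).round(0))
E
python3 -m inch '[[[0,0,0,0,0,0,0.6],[0,0,0,0,0,0,0.6],[0,0,0,0,0,0,0.6]]]' 50
```

```text
[ 0.52045417 -0.14531174  0.02123077] 0.05566633469536159
-0.02 -0.011 [492. 231.]
-0.02 0.011 [514. 229.]
0 -0.011 [492. 248.]
0 0.011 [514. 246.]
0.01 -0.011 [492. 257.]
0.01 0.011 [514. 254.]
0.02 -0.011 [492. 265.]
0.02 0.011 [514. 263.]
clock: 7.1
eef_pos: [0.5209, -0.1454, 0.0218]
eef_rot: [0.001, 0.212, 0.977, -0.0]
contact_force: [0.6, 0.7, 5.9]
width: 0.0514
grip_force: 2.8
```

```bash
python3 - <<'E'
from h import *
d=eyes.get_image('scene')['img']
c=cv2.resize(d[195:255,285:345],(600,600),interpolation=cv2.INTER_NEAREST)
cv2.imwrite('pics/s5.png',c)
E
```

```text
(no output)
```

View pics/s5.png

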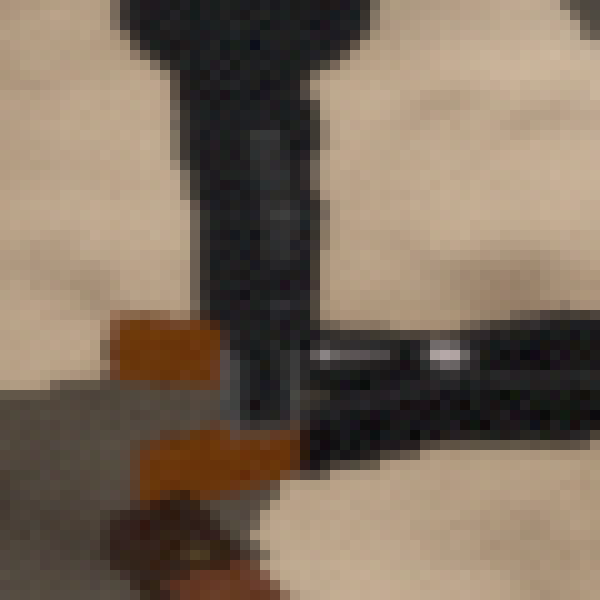

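The scene crop shows the near finger tip ending at (265,430), on top of the near handle, which is unoccluded at rows 430–500. The tips are therefore still about 20 mm too high, so I'll reopen and go lower in steps, watching the force.

```bash

python3 -m inch '[[[0,0,0,0,0,0,0.94],[0,0,0,0,0,0,0.94],[0,0,0,0,0,-0.15,0.94],[0,0,0,0,0,-0.13,0.94]]]' 50
python3 -m inch '[[[0,0,0,0,0,-0.12,0.94],[0,0,0,0,0,-0.1,0.94]]]' 50
python3 - <<'E'
from h import *
d=eyes.get_image('scene')['img']
c=cv2.resize(d[195:255,285:345],(400,400),interpolation=cv2.INTER_NEAREST)
w=eyes.get_image('wrist')['img'][150:400,195:445]
cv2.imwrite('pics/s6.png',np.hstack([c,cv2.resize(w,(400,400))]))
E
```

```text
clock: 7.55
eef_pos: [0.5203, -0.1452, 0.0137]
eef_rot: [-0.0, 0.212, 0.977, 0.0]
contact_force: [-0.7, 0.2, -0.2]
width: 0.0801
grip_force: 0.0
clock: 7.75
eef_pos: [0.5203, -0.1453, 0.0082]
eef_rot: [-0.0, 0.212, 0.977, 0.0]
contact_force: [0.8, -0.6, -0.2]
width: 0.0804
grip_force: 0.0
```

View pics/s6.png

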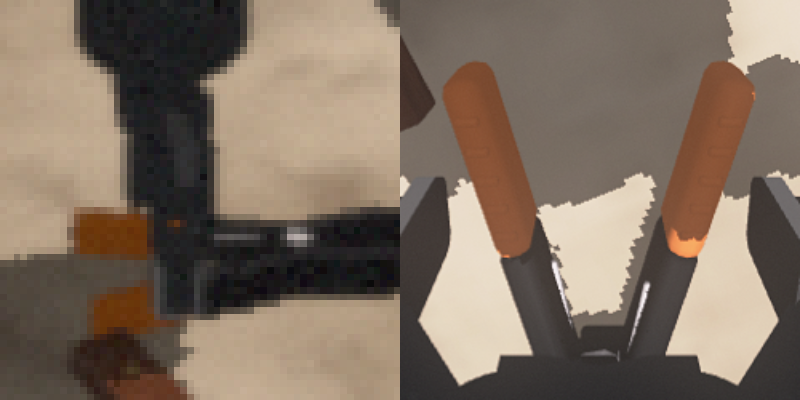

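The near finger now covers the near handle's side, and both fingers stand outside the handles. Closing now.

```bash

python3 -m inch '[[[0,0,0,0,0,0,0.8],[0,0,0,0,0,0,0.72],[0,0,0,0,0,0,0.68]]]' 55
python3 -m inch '[[[0,0,0,0,0,0,0.62],[0,0,0,0,0,0,0.56],[0,0,0,0,0,0,0.52]]]' 55
```

```text
clock: 8.15
eef_pos: [0.5211, -0.1454, 0.0098]
eef_rot: [0.001, 0.212, 0.977, -0.0]
contact_force: [-2.8, 0.2, 10.1]
width: 0.0585
grip_force: 14.6
clock: 8.45
eef_pos: [0.5217, -0.1457, 0.0105]
eef_rot: [0.002, 0.212, 0.977, -0.0]
contact_force: [-1.5, -0.3, 15.5]
width: 0.0446
grip_force: 18.5
```

```bash

python3 -m inch '[[[0,0,0,0,0,0.05,0.47],[0,0,0,0,0,0.05,0.42],[0,0,0,0,0,0.05,0.38],[0,0,0,0,0,0.05,0.34],[0,0,0,0,0,0.0,0.34]]]' 55
python3 -m inch '[[[0,0,0,0,0,0,0.34],[0,0,0,0,0,0,0.34]]]' 55
```

```text
clock: 8.95
eef_pos: [0.5204, -0.1453, 0.0137]
eef_rot: [-0.0, 0.212, 0.977, 0.0]
contact_force: [0.8, -0.9, -0.5]
width: 0.0293
grip_force: 21.1
clock: 9.15
eef_pos: [0.5204, -0.1453, 0.0136]
eef_rot: [-0.0, 0.212, 0.977, 0.0]
contact_force: [0.6, -0.3, -0.2]
width: 0.0297
grip_force: 21.1
```

```bash

python3 -m inch '[[[0,0,0,0,0,0.4,0.34],[0,0,0,0,0,0.6,0.34],[0,0,0,-0.4,0,0.8,0.34],[0,0,0,-0.8,0.2,0.7,0.34],[0,0,0.2,-0.8,0.5,0.3,0.34]]]' 55
python3 -m inch '[[[0,0,0.4,-0.8,0.8,0,0.34],[0,0,0.4,-0.8,0.9,0,0.34],[0,0,0.4,-0.4,0.9,0,0.34],[0,0,0.4,0,0.9,0,0.34],[0,0,0.4,0,0.9,0,0.34]]]'
python3 -m inch '[[[0,0,0.4,0,0.9,0,0.34],[0,0,0.4,0,0.9,0,0.34],[0,0,0.4,0,0.9,0,0.34],[0,0,0.4,0,0.9,0,0.34],[0,0,0.4,0,0.9,0,0.34]]]'
python3 -m inch '[[[0,0,0.4,0,0.9,0,0.34],[0,0,0.4,0,0.9,0,0.34],[0,0,0.4,0,0.8,0,0.34],[0,0,0.08,0,0.6,0,0.34],[0,-0.5,0,0,0.3,0,0.34]]]'
python3 -m inch '[[[0,0,0,0,0,0,0.34],[0,0,0,0,0,0,0.34],[0,0,0,0,0,0,0.34]]]'
python3 - <<'E'
from h import *
s=read_state(); print(s['eef_pos'],s['eef_rot'])
W=eyes.get_image('wrist')
for c in('wrist','scene','top'):
  d=eyes.get_image(c); cv2.imwrite(f'pics/p_{c}.png',d['img'])
  for n in('clamp','clamp_grip','pad_left','pad_right','stand','facing'): print(c,n,[(round(r['conf'],2),np.round(r['location'],4).tolist()) for r in nets.tip_of(c,n)][:2])
def c(i,x,y,w,h): return cv2.resize(i[y:y+h,x:x+w],(400,300),interpolation=cv2.INTER_CUBIC)
a=cv2.imread('pics/p_scene.png');b=cv2.imread('pics/p_top.png');w=cv2.imread('pics/p_wrist.png')
cv2.imwrite('pics/m2.png',np.vstack([np.hstack([c(b,172,140,144,108),c(a,225,120,120,90)]),np.hstack([cv2.resize(w,(480,300)),cv2.resize(a[135:210,220:300],(320,300))])]))
E
```

```text
clock: 9.65
eef_pos: [0.4705, -0.1283, 0.0863]
eef_rot: [0.002, 0.204, 0.979, -0.0]
contact_force: [0.4, -0.2, -0.8]
width: 0.0294
grip_force: 21.0
clock: 10.15
eef_pos: [0.4204, -0.017, 0.085]
eef_rot: [0.001, 0.117, 0.993, -0.0]
contact_force: [0.5, 0.2, -1.4]
width: 0.0288
grip_force: 21.0
clock: 10.65
eef_pos: [0.4206, 0.0957, 0.0849]
eef_rot: [0.001, 0.029, 1.0, 0.0]
contact_force: [0.8, 0.1, -1.7]
width: 0.0295
grip_force: 21.0
clock: 11.15
eef_pos: [0.421, 0.1834, 0.0849]
eef_rot: [0.023, -0.026, 0.999, -0.0]
contact_force: [-0.3, 0.2, -0.5]
width: 0.0296
grip_force: 20.9
clock: 11.45
eef_pos: [0.4206, 0.1818, 0.0842]
eef_rot: [0.022, -0.025, 0.999, -0.0]
contact_force: [0.5, -0.3, 0.0]
width: 0.0295
grip_force: 21.0
[0.42063662 0.18183161 0.08415602] [ 2.16824932e-02 -2.53794475e-02  9.99442597e-01 -4.98439037e-04]
wrist clamp [(0.59, [0.4865, 0.1843, 0.0774])]
wrist clamp_grip [(0.58, [0.4206, 0.1686, 0.0821])]
wrist pad_left []
wrist pad_right [(0.44, [0.4336, -0.0185, -0.0059])]
wrist stand []
wrist facing []
scene clamp [(0.6, [0.4898, 0.1826, 0.0719])]
scene clamp_grip [(0.96, [0.4187, 0.1636, 0.0816])]
scene pad_left [(0.89, [0.5565, 0.2036, 0.0887])]
scene pad_right [(0.52, [0.5608, 0.1746, 0.084])]
scene stand [(0.69, [0.5384, 0.3327, 0.0011]), (0.59, [0.6166, 0.1664, -0.0018])]
scene facing [(0.94, [0.7204, 0.1589, 0.0083]), (0.24, [0.7984, -0.011, -0.0008])]
top clamp [(0.7, [0.4864, 0.1873, 0.0677])]
top clamp_grip []
top pad_left [(0.89, [0.5587, 0.209, 0.0854])]
top pad_right [(0.78, [0.5594, 0.1658, 0.088])]
top stand [(0.84, [0.6162, 0.1657, 0.0012]), (0.82, [0.5384, 0.337, 0.0016])]
top facing [(0.79, [0.7167, 0.1605, 0.0125])]
```

View pics/m2.png

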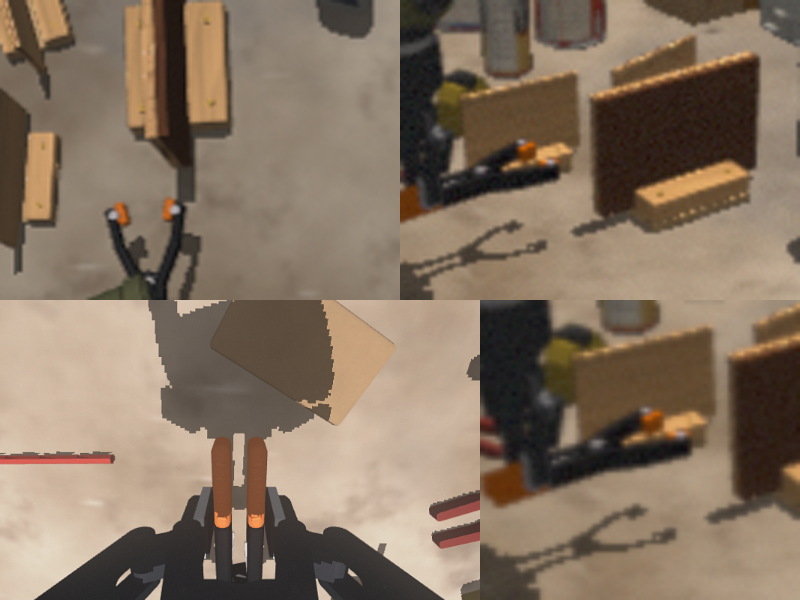

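The clamp is held open and level in front of the boards. The pads are at top px (215.6,217) and (232.8,215), and the board end is ahead and slightly to the right.

```bash
python3 - <<'E'
from h import *
t=eyes.get_image('top'); s=eyes.get_image('scene')
def orange(d,box):
    h=cv2.cvtColor(d['img'],cv2.COLOR_BGR2HSV); m=((h[...,0]<16)&(h[...,0]>5)&(h[...,1]>190)&(h[...,2]>110)).astype(np.uint8)
    x,y,X,Y=box; k=np.zeros_like(m); k[y:Y,x:X]=m[y:Y,x:X]
    n,l,st,c=cv2.connectedComponentsWithStats(k); return [(st[i].tolist(),c[i].round(1)) for i in range(1,n) if st[i][4]>4]
ot=orange(t,(200,205,245,230)); os_=orange(s,(250,150,290,185)); print(ot,os_)
for st,c in ot: print('top pad @.085',atz(ray(t,c),.088).round(4),'x range',atz(ray(t,(c[0],st[1])),.093)[0].round(4),atz(ray(t,(c[0],st[1]+st[3])),.093)[0].round(4))
for st,c in os_:
  for st2,c2 in ot: x,e=tri([ray(t,c2),ray(s,c)]); print('tri',c,c2,x.round(4),np.round(e,4))
# board edges along rows near the end, z=.152
g=t['img']; 
for r in(186,180,150): print(r,[ (c,g[r,c].tolist()) for c in range(220,240)])
E
```

```text
[([214, 213, 4, 8, 20], array([215.5, 216.8])), ([231, 212, 4, 7, 14], array([232.1, 215.1]))] [([261, 163, 5, 5, 13], array([263.1, 164.4]))]
top pad @.085 [0.5542 0.2121 0.088 ] x range 0.5635 0.542
top pad @.085 [0.5569 0.1679 0.088 ] x range 0.5644 0.5455
tri [263.1 164.4] [215.5 216.8] [0.556  0.2108 0.0899] [0.0023 0.0023]
tri [263.1 164.4] [232.1 215.1] [0.5452 0.1663 0.1135] [0.0078 0.0078]
186 [(220, [42, 58, 72]), (221, [41, 56, 71]), (222, [42, 57, 72]), (223, [42, 58, 72]), (224, [84, 123, 159]), (225, [97, 142, 186]), (226, [95, 139, 186]), (227, [94, 136, 179]), (228, [67, 97, 130]), (229, [38, 55, 87]), (230, [37, 54, 86]), (231, [38, 55, 87]), (232, [31, 43, 67]), (233, [18, 24, 35]), (234, [19, 25, 35]), (235, [19, 23, 33]), (236, [21, 26, 35]), (237, [20, 24, 34]), (238, [19, 24, 34]), (239, [19, 24, 34])]
180 [(220, [103, 149, 194]), (221, [99, 145, 189]), (222, [83, 122, 158]), (223, [66, 101, 130]), (224, [88, 129, 168]), (225, [101, 147, 191]), (226, [100, 147, 193]), (227, [82, 120, 159]), (228, [52, 75, 103]), (229, [38, 55, 87]), (230, [39, 55, 86]), (231, [33, 48, 75]), (232, [25, 34, 51]), (233, [20, 26, 35]), (234, [18, 23, 33]), (235, [19, 24, 34]), (236, [19, 24, 34]), (237, [18, 23, 33]), (238, [20, 25, 34]), (239, [49, 70, 91])]
150 [(220, [97, 141, 183]), (221, [92, 134, 175]), (222, [83, 121, 157]), (223, [96, 141, 183]), (224, [104, 152, 199]), (225, [99, 145, 194]), (226, [93, 135, 178]), (227, [66, 96, 131]), (228, [39, 57, 90]), (229, [37, 55, 86]), (230, [33, 47, 75]), (231, [25, 34, 51]), (232, [17, 22, 33]), (233, [17, 22, 33]), (234, [19, 25, 34]), (235, [20, 26, 35]), (236, [19, 24, 33]), (237, [19, 23, 34]), (238, [55, 78, 101]), (239, [87, 127, 164])]
```

```bash
python3 - <<'E'
from h import *
t=eyes.get_image('top')
for a,b,r in((223.6,232.2,186),(223.2,231.6,180),(222.6,231.2,150)): print(r,atz(ray(t,(a,r)),.152).round(4),atz(ray(t,(b,r)),.152).round(4))
E
```

```text
186 [0.6221 0.1777 0.152 ] [0.6212 0.1557 0.152 ]
180 [0.638  0.1787 0.152 ] [0.6371 0.1572 0.152 ]
150 [0.7185 0.1802 0.152 ] [0.7176 0.1578 0.152 ]
```

```bash

python3 -m inch '[[[0,0.2,-0.16,0,-0.35,0,0.34],[0,0,-0.16,0,-0.36,0,0.34],[0,0,0,0,0,0,0.34],[0,0,0,0,0,0,0.34]]]'
python3 - <<'E'
from h import *
s=read_state(); print(s['eef_pos'],s['eef_rot'])
for c in('scene','top'):
  d=eyes.get_image(c)
  for n in('clamp','clamp_grip','pad_left','pad_right','stand','facing'): print(c,n,[(round(r['conf'],2),np.round(r['location'],4).tolist()) for r in nets.tip_of(c,n)][:2])
h=cv2.cvtColor(d['img'],cv2.COLOR_BGR2HSV); m=((h[...,0]<16)&(h[...,0]>5)&(h[...,1]>190)&(h[...,2]>110)).astype(np.uint8); m[:205]=0;m[230:]=0;m[:,:205]=0;m[:,250:]=0
n,l,st,c=cv2.connectedComponentsWithStats(m)
for i in range(1,n):
  if st[i][4]>4: print(st[i],c[i],atz(ray(d,c[i]),.088))
E
```

```text
clock: 13.1
eef_pos: [0.4205, 0.1641, 0.0837]
eef_rot: [0.013, -0.011, 1.0, -0.001]
contact_force: [0.2, 0.2, -1.2]
width: 0.0295
grip_force: 21.0
[0.42053857 0.1640834  0.08371408] [ 1.31345983e-02 -1.12043081e-02  9.99850807e-01 -5.56369580e-04]
scene clamp [(0.95, [0.4917, 0.1635, 0.0706])]
scene clamp_grip [(0.85, [0.4184, 0.1455, 0.0838])]
scene pad_left []
scene pad_right [(0.52, [0.5615, 0.1473, 0.0846])]
scene stand [(0.63, [0.6168, 0.1656, -0.0016]), (0.59, [0.5366, 0.3298, 0.0038])]
scene facing [(0.73, [0.7205, 0.1607, 0.0092])]
top clamp [(0.58, [0.4826, 0.1687, 0.0678])]
top clamp_grip []
top pad_left [(0.68, [0.5605, 0.187, 0.0792]), (0.16, [0.583, -0.4368, -0.0039])]
top pad_right [(0.68, [0.5579, 0.144, 0.0849]), (0.26, [0.582, -0.4361, -0.001])]
top stand [(0.82, [0.5411, 0.3355, 0.0028]), (0.7, [0.6164, 0.1641, 0.0025])]
top facing [(0.69, [0.7181, 0.1597, 0.0159])]
[222 213   4   7  19] [223.78947368 215.94736842] [0.55554528 0.1900454  0.088     ]
[240 212   3   3   5] [240.6 212.6] [0.56274949 0.14518651 0.088     ]
[239 216   3   3   8] [239.875 217.125] [0.55056515 0.14721404 0.088     ]
```

```bash

python3 -m inch '[[[0,0,0,0.4,0,0,0.34],[0,0,0,0.5,0,0,0.34],[0,0,0,0.5,0,0,0.34],[0,0,0,0.4,0,0,0.34],[0,0,0,0.2,0,0,0.34]]]'
python3 -m inch '[[[0,0,0,0.3,0,0,0.34],[0,0,0,0.4,0,0,0.34],[0,0,0,0.4,0,0,0.34],[0,0,0,0.2,0,0,0.34],[0,0,0,0,0,0,0.34]]]'
python3 -m inch '[[[0,0,0,0,0,0,0.34],[0,0,0,0,0,0,0.34],[0,0,0,0,0,0,0.34]]]'
cat > chk.py <<'E'
from h import *
s=read_state(); print(s['eef_pos'],s['eef_rot'],s['contact_force'])
for c in('scene','top'):
  d=eyes.get_image(c)
  for n in('clamp','pad_left','pad_right','stand','facing'): print(c,n,[(round(r['conf'],2),np.round(r['location'],4).tolist()) for r in nets.tip_of(c,n)][:2])
h=cv2.cvtColor(d['img'],cv2.COLOR_BGR2HSV); m=((h[...,0]<16)&(h[...,0]>5)&(h[...,1]>190)&(h[...,2]>90)).astype(np.uint8); m[:170]=0;m[215:]=0;m[:,:205]=0;m[:,255:]=0
n,l,st,c=cv2.connectedComponentsWithStats(m)
for i in range(1,n):
  if st[i][4]>3: print(st[i],c[i],atz(ray(d,c[i]),.09), 'xr',atz(ray(d,(c[i][0],st[i][1]+st[i][3]-.5)),.09)[0],atz(ray(d,(c[i][0],st[i][1]-.5)),.09)[0])
for r in(188,186,183,150): 
  g=d['img'][r].astype(int).sum(1); print(r,g[212:246].tolist())
E
python3 chk.py
```

```text
clock: 14.3
eef_pos: [0.4715, 0.1644, 0.0836]
eef_rot: [0.013, -0.012, 1.0, -0.001]
contact_force: [-0.1, 0.2, -1.3]
width: 0.029
grip_force: 21.0
clock: 14.8
eef_pos: [0.5035, 0.1644, 0.0836]
eef_rot: [0.013, -0.012, 1.0, -0.001]
contact_force: [-0.5, -0.7, -1.5]
width: 0.0294
grip_force: 21.0
clock: 15.1
eef_pos: [0.5027, 0.1645, 0.0837]
eef_rot: [0.013, -0.012, 1.0, -0.001]
contact_force: [0.2, 0.0, -1.2]
width: 0.0288
grip_force: 21.0
[0.50272711 0.1644978  0.08373779] [ 1.30472054e-02 -1.17350044e-02  9.99845848e-01 -5.83956585e-04] [ 0.16606416  0.01889711 -1.17095454]
scene clamp [(0.79, [0.5695, 0.1624, 0.0707])]
scene pad_left [(0.98, [0.6369, 0.1811, 0.0884])]
scene pad_right [(0.77, [0.6407, 0.1511, 0.0803])]
scene stand [(0.96, [0.5413, 0.33, 0.0028]), (0.94, [0.6156, 0.1633, -0.0026])]
scene facing [(0.89, [0.7187, 0.1603, 0.0078])]
top clamp [(0.62, [0.569, 0.1649, 0.066])]
top pad_left [(0.47, [0.6381, 0.1862, 0.085])]
top pad_right [(0.49, [0.6405, 0.1438, 0.0844])]
top stand [(0.87, [0.7205, 0.3063, 0.0039]), (0.74, [0.5374, 0.3332, 0.0025])]
top facing [(0.64, [0.72
[... 223 characters left out ...]
94611 0.6480063004535799
188 [403, 402, 403, 403, 403, 400, 323, 175, 177, 263, 271, 294, 418, 445, 425, 397, 302, 191, 166, 171, 139, 81, 81, 79, 78, 79, 187, 255, 261, 205, 104, 107, 99, 67]
186 [398, 400, 401, 404, 403, 404, 286, 316, 471, 523, 432, 338, 422, 429, 428, 414, 297, 181, 185, 181, 145, 81, 84, 77, 83, 81, 242, 328, 332, 383, 443, 407, 230, 80]
183 [388, 390, 392, 394, 393, 373, 410, 427, 427, 386, 341, 317, 394, 423, 425, 413, 299, 181, 181, 164, 121, 78, 78, 78, 73, 75, 103, 250, 341, 379, 361, 267, 178, 236]
150 [347, 350, 350, 350, 315, 390, 432, 433, 426, 405, 367, 428, 461, 444, 409, 297, 185, 182, 159, 111, 76, 78, 82, 82, 73, 78, 235, 382, 435, 432, 417, 404, 412, 429]
```

```bash
python3 -c "
from workcell import order; print(order.job_done())"
```

```text
the job is handed in; nothing more can be done
None
```

The job is handed in at about 15 s: the clamp is held squeezed open and level, about halfway up the boards. By measurement both pads are roughly 12 mm past the end with about 5 mm or more of clearance each side, though the left pad was mostly hidden by the panel. No contact force showed going in, the facing board measured where it was before, and nothing else was touched that I could tell.

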